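Feel out the heavy side of a tape-deck flywheel and hold it down

TASK

Pull the flywheel carriage by its upright knob all the way out from under the instrument shelf, to its stop. Then take the flywheel's crank by its black turning grip, turn the wheel to feel which side of it is heavy (it cannot be seen), and bring it to rest with the heavy side straight down. Finish while still gripping the crank there, carriage still fully out: do not let go at the end, and leave the other things on the bench alone.

Things in the scene. Friction and masses are not known exactly. Their poses are not given: they have to be found in the camera images.
- jig: Fixed balancing jig at any yaw (use its axes). Origin on the bench midway between two rails along its y; z up. Over the +y part stands a white instrument shelf; the carriage comes out from under it towards -y. The rails (14 mm high) end at y = -340 mm.
- shelf_edge (a point): Middle of the shelf board's lower -y edge: jig x = 0, y = -125, z = 205 mm. The board spans x -150..150, y -125..+110, z 205..221 mm, on side walls at x = +-125 mm (14 mm thick). A multimeter on it fills x +-105, y -55..+105 mm, up to 300 mm high.
- carriage (a joint): Slide of the carriage along the rails: 0 = fully in under the shelf, 0.14 m = fully out against its stop (each metre moves it one metre along the jig's -y). Starts at 0 to 0.03. Sliding drag about 4 N; it stays where it is left.
- pull_knob (a point): Middle of the upright round aluminium pull knob on the carriage's tongue: 18 mm in diameter, from 26 to 70 mm above the bench, this point at 55 mm. It stands in the open at jig x = 0, y = -205 mm minus the slide value. Below it the tongue is 30 mm wide, its top 26 mm high.
- axle (a point): Centre of the flywheel's crank-side face, on its level axle, 125 mm high, at jig x = 0, y = 0 minus the slide value. Flywheel: closed steel drum, 120 mm in diameter, 45 mm thick, on the +y side of this point. On the -y side a 14 mm spindle runs 50 mm to a flat crank arm (8 mm thick, 18 wide, 45 mm to either side of the axle). Under the crank is only the low tongue.
- flywheel (a joint): Turn of the flywheel (rad): at q the crank grip is at jig x = 35 mm sin q, z = 125 + 35 cos q mm; 0 = crank straight up. Starts anywhere, turns several turns either way. The bearing is stiff: the wheel stays wherever it is left; drag about 0.19 N m either way (5.4 N at the grip), so it does not settle by itself. At a standstill the drag can hide this much; feel both ways and average.
- crank_grip: Black round grip of the crank, 15 mm in diameter, 60 mm long, lying level along the jig's y, turning freely on its pin 35 mm off the axle. Origin at its middle, 89 mm from the flywheel's face on its -y side (31 mm beyond the crank arm).
- axle_end (a point): Point on the axle at the outer face of the crank arm, 58 mm on the -y side of the drum. A weight sealed in the drum, placed anew each time and unrelated to the crank, makes one side heavy: a moment of 0.14 to 0.17 N m (4.0 to 5.0 N at the grip) when level with the axle, none when straight up or down. The grip is hard to push where the heavy side rises, easy where it sinks. The crank is balanced.
- screwdriver: Bystander: screwdriver lying on the bench.
- puck: Bystander: black disc clamp puck, 38 mm in diameter, 14 mm high.
- parts_tray: Bystander: low white compartment tray, 70 x 130 x 22 mm.
- solder_reel: Bystander: grey reel, 56 mm in diameter, 35 mm high.
- heatsink: Bystander: finned aluminium heat sink, 50 x 40 x 27 mm.
- knob_spare: Bystander: loose aluminium control knob, 40 mm in diameter, 14 mm high.
- flux_jar: Bystander: small jar, 44 mm in diameter, 50 mm high.

How it is judged (in metres and radians):
On the way:
1. the carriage is pulled out to its stop (value of joint carriage above 0.134 m), for 0.2 s.
At the end, for the whole second after the job is handed in: The flywheel's heavy side is straight below its axle within 20 degrees and at rest, the carriage is out to within 15 mm of its stop, and the fingers still hold the crank grip with at least 2 N (value of joint carriage above 0.125 m and height (world z) of heavy below 0.0874 m and contact force between the fingers and crank_grip above 2 N and velocity of joint flywheel between -0.1 and 0.1 rad/s); the arm keeps its last pose, push and grip.
It fails at once if a bystander on the bench was moved by more than 30 mm (distance of any of screwdriver, puck, parts_tray, solder_reel, heatsink, knob_spare, flux_jar from where it was at the start of the episode above 0.03 m).
It also fails if it takes over 72 s, if anything falls off the work surface, if the arm or the gripper's body presses on something with over 40 N, if the wrist force passes 120 N, or if a joint passes its speed limit or range.

ROBOT

A 6-joint arm with a two-finger parallel gripper is mounted at the origin on the work surface. World frame = base frame: x ahead of the robot, y to its left, z up, the work surface at z = 0. Lengths are in mm, angles in rad, forces in N, time in s.
With the tool pointing down it reaches from about 325 to 875 mm from the base axis. Payload 4.4 kg.
Tool frame: the origin (TCP) lies on the centre line of the jaws, within the pads' length; the fingertips stand ahead of it and the grasp point (between the pads) lies 6 mm ahead of it (ctrl.tcp_to_tips is the z of the fingertips in the tool frame, in mm); z points along the fingers, y is the line along which they close (so a half turn about z gives the same grasp; the last joint's range is limited). The gripper opens to 85 mm and grips with 20 to 120 N. Pads are 22 mm wide; open, the fingers measure 114 mm over their backs; the gripper's body (76 mm by 85 mm) begins 54 mm behind the grasp point. The pads swing forward as they close: fully open they stand 13 mm farther back than shut.
Start: joints at [-1.329, 0.207, 1.542, -0, 1.393, -0.15], TCP at [219.553, -531.436, 256.282] pointing down, gripper open.
Joint ranges: [-2.73, 2.73], [-0.86, 2.22], [0.23, 2.46], [-1.11, 4.25], [0.08, 2.63], [-2.82, 2.82]. Speed limits (rad/s): [2.79, 2.79, 3.14, 3.14, 3.14, 3.14].

INTERFACE

Orientations are given as a 3x3 rotation matrix whose columns are the frame's x, y, z axes.
In Python, from plant import ctrl, sensors, optics gives the robot as it stands. Calls block until the motion is done:
- ctrl.move_ptp(position, orientation): joint-space move of the TCP to a pose.
- ctrl.move_l(position, rot=None, vel=150, threshold=None): straight line of the TCP; rot=None keeps the orientation; vel is the mean speed in mm/s. With threshold (N) it stops when the force on the tool has changed by that much, and returns True; else False.
- ctrl.set_joints(angles): joint-space move.
- ctrl.gripper_to(opening, force=None): finger opening in mm; force is the grip in N (None keeps the last); returns when the fingers have stopped.
- ctrl.hold(seconds).
- ctrl.solve_ik(position, orientation): joint angles nearest the present ones, or None.
- sensors.read_state(): the state.
- optics.grab_frame(name): name is "side" or "top"; returns (picture, depth): 384x512x3 uint8, red, green, blue; 384x512 float32, mm along the optical axis (not along the pixel's ray), 0 where there is no reading.
- optics.camera_params(name): a dict with "mtx" (3x3 intrinsics, pixels), "R" (3x3) and "t" (3): a world point X has camera coordinates R X + t. Camera axes: x right, y down, z forward; pixel columns grow to the right and rows downward; lengths in mm; the calibration is good to about 2 mm. A picture is of the moment at which its call begins. camera_params takes no time and is no camera call.
A pose or a line that the arm cannot do raises ctrl.MotionError and nothing moves.
- ctrl.finish_job(): hands the job in; it is judged then, once.
The state is a dict: "t": time; "q": joint angles; "qvel": joint speeds; "tau": joint torques, N m; "eef_pos": TCP position; "eef_rot": TCP orientation; "force": force on the tool from outside, world axes, zero at the start; "wrist_torque": the same for the moment, N m; "grip_width": finger opening in mm; "grasp_force": force on a finger pad.
Only numpy, scipy, OpenCV 4.12 (cv2) and the standard library are available. Lean on these libraries where they do the work, as an engineer would, in place of code of your own. Each camera call takes 0.05 s, during which the arm holds its last target. There are 200 camera calls.

## Working session

There is one attempt and no reset: what is moved stays moved. The work goes in short steps, each a Python script; the robot and the scene stay as the last script left them, time stands still between calls to the robot, and variables do not carry over. Pictures are saved under pics/ and viewed, at most 10 in all, crops included, and the job is handed in when it is done.

```bash
ls; mkdir -p pics
python3 - <<'E'
from plant import ctrl,sensors,optics
import cv2,numpy as np
for n in("side","top"):
    p,d=optics.grab_frame(n); np.savez(f"/tmp/{n}.npz",p=p,d=d)
    cv2.imwrite(f"pics/{n}0.png",cv2.resize(p[:,:,::-1],(768,576),interpolation=cv2.INTER_CUBIC))
    c=optics.camera_params(n);print(n,c, "pos",-c["R"].T@c["t"])
print(ctrl.tcp_to_tips,sensors.read_state())
E
```

```text
pics
side {'mtx': array([[400.74187212,   0.        , 253.26450502],
       [  0.        , 400.74187212, 189.98155918],
       [  0.        ,   0.        ,   1.        ]]), 'R': array([[ 5.18329744e-01, -8.55180397e-01,  8.75035664e-04],
       [-8.13604658e-01, -4.93445095e-01, -3.07505119e-01],
       [ 2.63404132e-01,  1.58677117e-01, -9.51546024e-01]]), 't': array([-412.40908051,  467.46409057,  937.703724  ])} pos [ 347.09981944 -270.80842153 1036.37672389]
top {'mtx': array([[430.43814274,   0.        , 255.05970245],
       [  0.        , 430.43814274, 189.76301602],
       [  0.        ,   0.        ,   1.        ]]), 'R': array([[-0.00996279, -0.99994135,  0.00424665],
       [-0.97439069,  0.00875398, -0.22469124],
       [ 0.22464089, -0.00637645, -0.97442076]]), 't': array([-126.75171893,  625.68710037, 1168.37589903])} pos [ 345.93587957 -124.77145056 1279.61441052]
25.0 {'t': 0.1, 'q': array([-1.32951945e+00,  2.07361516e-01,  1.54283518e+00, -7.13642145e-06,
        1.39350372e+00, -1.50483871e-01]), 'qvel': array([ 0.00024907, -0.00120088, -0.00206818, -0.00083217, -0.00105653,
       -0.00019151]), 'tau': array([-8.24118924e-04, -3.84094942e+01, -2.92549360e+01, -3.95187253e-04,
        4.88175181e-03, -1.44976852e-06]), 'eef_pos': array([ 219.38524126, -530.8071523 ,  255.21522137]), 'eef_rot': array([[ 9.24237807e-01,  3.81816993e-01, -5.10454177e-04],
       [ 3.81817210e-01, -9.24235596e-01,  2.04502425e-03],
       [ 3.09045088e-04, -2.08498891e-03, -9.99997779e-01]]), 'force': array([-0.3391067 ,  0.56684731,  0.30378886]), 'wrist_torque': array([0.0548978 , 0.00303247, 0.02096007]), 'grasp_force': 0.0, 'grip_width': 85.37431240782938}
```

View pics/side0.png

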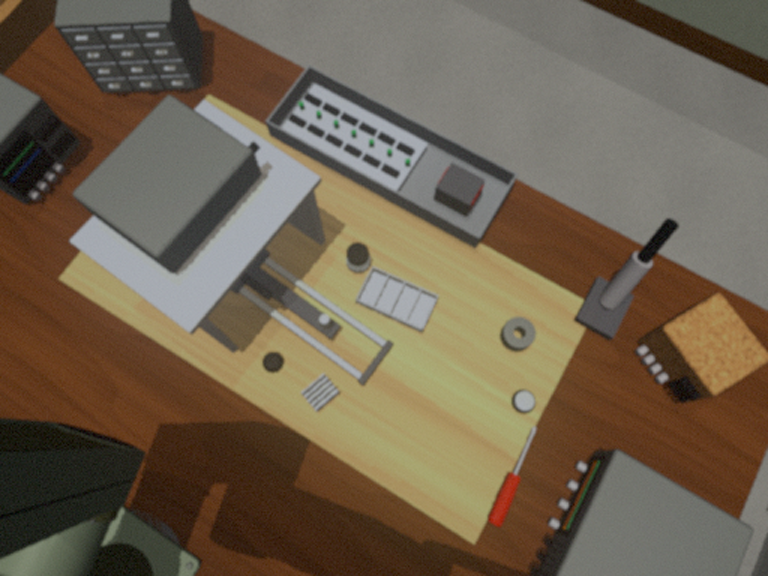

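View pics/top0.png

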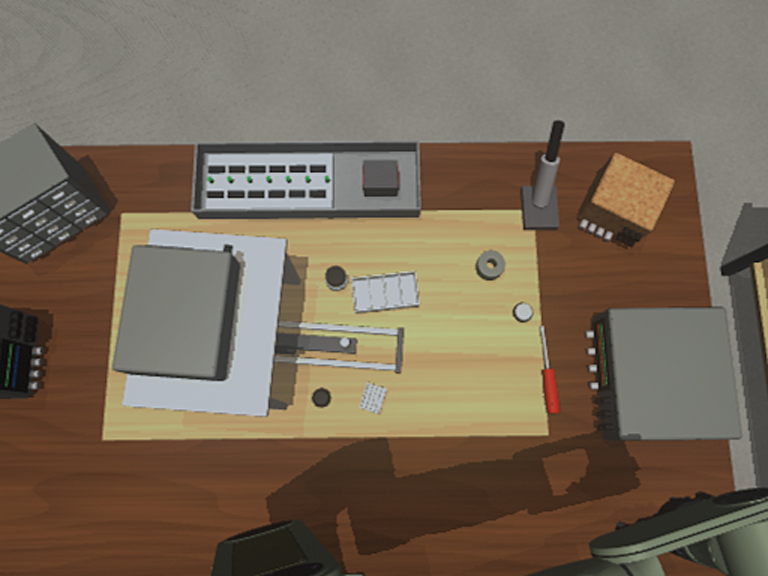

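The side view shows the knob at about (324,319), the shelf's front corners at (320,180) and (193,332), and the rails' end bar near (375,362). The top view shows the knob at (345,343) and the front corners at (288,239) and (267,416). The puck is at (321,397), the jar at (336,277) and the tray at (385,292), all close to the rails. I'll cast rays through these.

```bash
cat > h.py <<'E'
from plant import ctrl,sensors,optics
import numpy as np,cv2
def ray(n,uv):
    c=optics.camera_params(n); d=c["R"].T@np.linalg.solve(c["mtx"],[uv[0],uv[1],1]); return -c["R"].T@c["t"],d
def onz(n,uv,z):
    o,d=ray(n,uv); return o+d*(z-o[2])/d[2]
def tri(a,b):
    (o1,d1),(o2,d2)=ray("side",a),ray("top",b)
    s=np.linalg.lstsq(np.c_[d1,-d2],o2-o1,rcond=None)[0]
    p,q=o1+s[0]*d1,o2+s[1]*d2
    return (p+q)/2,np.linalg.norm(p-q)
E
python3 - <<'E'
from h import *
np.set_printoptions(precision=1,suppress=True)
S=lambda *p:np.array(p)/1.5
T={}
for nm,s,t,z in [("cornA",(320,180),(288,239),221),("cornB",(193,332),(267,416),221),("knobtop",(324,317),(345,341),70)]:
    print(nm,onz("side",S(*s),z),onz("top",S(*t),z),tri(S(*s),S(*t)))
    T[nm]=tri(S(*s),S(*t))[0]
A,B=[(onz("side",S(*s),221)+onz("top",S(*t),221))/2 for s,t in[((320,180),(288,239)),((193,332),(267,416))]]
ex=A-B; print("len",np.linalg.norm(ex)); ex/=np.linalg.norm(ex); ey=np.array([-ex[1],ex[0],0])
O=(A+B)/2+125*ey; O[2]=0
print("ex",ex,"yaw",np.degrees(np.arctan2(ex[1],ex[0])),"O",O)
k=T["knobtop"]; print("knob in jig",(k-O)@ex,(k-O)@ey)
for nm,t,z in[("railL",(404,328),14),("railR",(400,372),14),("puck",(321,397),14),("jar",(336,277),50),("tray c1",(353,311),22),("tray c2",(419,302),22),("heatsink",(373,398),27)]:
    p=onz("top",S(*t),z); print(nm,p,(p-O)@ex,(p-O)@ey)
E
```

```text
cornA [668.4  28.9 221. ] [671.5  29.2 221. ] (array([671.7,  30.3, 216.1]), np.float64(2.7159103240525604))
cornB [379.3  51.7 221. ] [375.2  56.1 221. ] (array([377.9,  59.2, 202.3]), np.float64(4.406858612755042))
knobtop [518.7 -59.3  70. ] [516.5 -60.8  70. ] (array([515.8, -61.6,  81.3]), np.float64(1.8075270440227396))
len 293.75061721428443
ex [ 1.  -0.1 -0. ] yaw -4.850259222601144 O [534.2 166.    0. ]
knob in jig 0.899845936243217 -228.31994812285475
railL [ 549.2 -174.6   14. ] 43.74895548738045 -338.12437417313936
railR [ 462.5 -165.3   14. ] -43.399597365494785 -336.17026067687414
puck [415.9 -11.8  14. ] -102.8447279125262 -187.15181750935147
jar [645.6 -41.7  50. ] 128.58613722684777 -197.55152273700233
tray c1 [582.8 -73.9  22. ] 68.7766279974097 -234.93002709264366
tray c2 [ 599.8 -205.    22. ] 96.78291445494422 -364.1375869226549
heatsink [ 412.3 -112.4   27. ] -97.89744786181248 -287.72948492263663
```

```bash
cat >> h.py <<'E'
yaw=np.radians(-5.0)
ex=np.array([np.cos(yaw),np.sin(yaw),0]); ey=np.array([-ex[1],ex[0],0]); ez=np.array([0,0,1.])
O=np.array([535.,166.,0])
def W(x,y,z): return O+x*ex+y*ey+z*ez
def rot(tilt,s=1):
    "tool y along +-jig x; fingers point down and, tilted, towards +jig y"
    t=np.radians(tilt); z=-np.cos(t)*ez+np.sin(t)*ey; y=s*ex
    return np.c_[np.cross(y,z),y,z]
E
python3 - <<'E'
from h import *
np.set_printoptions(precision=2,suppress=True)
k=np.array([517.3,-60.2,0])
for s in(1,-1):
    print(s,ctrl.solve_ik(k+61*ez,rot(0,s)),ctrl.solve_ik(W(0,-235,131),rot(20,s)),ctrl.solve_ik(W(0,-235,131),rot(60,s)))
s=min((1,-1),key=lambda s:abs(ctrl.solve_ik(k+61*ez,rot(0,s))[5]))
R=rot(0,s); print("s",s)
ctrl.move_ptp(k+180*ez,R); ctrl.gripper_to(60)
ctrl.move_l(k+61*ez,vel=120,threshold=15)
ctrl.gripper_to(0,60)
st=sensors.read_state(); print(st["eef_pos"],st["grip_width"],st["grasp_force"],st["force"],st["t"])
p=st["eef_pos"]
hit=ctrl.move_l(p-150*ey,vel=80,threshold=25)
st=sensors.read_state(); d=st["eef_pos"]-p; print(hit,d,d@ey,d@ex,st["force"],st["grip_width"],st["t"])
print("jig",(st["eef_pos"]-O)@ex,(st["eef_pos"]-O)@ey)
E
```

```text
1 [-0.28  0.34  1.82 -0.    0.97 -0.19] [-0.48  0.28  1.77  0.34  1.25 -0.53] [-0.72  0.58  1.67  0.78  1.66 -0.89]
-1 None [-0.48  0.28  1.77  0.34  1.25  2.61] [-0.72  0.58  1.67  0.78  1.66  2.25]Traceback (most recent call last):
  File "<stdin>", line 6, in <module>
  File "<stdin>", line 6, in <lambda>
TypeError: 'NoneType' object is not subscriptable
```

Run:
```python
from h import *
np.set_printoptions(precision=2,suppress=True)
k=np.array([517.3,-60.2,0]); R=rot(0)
ctrl.move_ptp(k+180*ez,R); ctrl.gripper_to(60)
print(ctrl.move_l(k+61*ez,vel=120,threshold=15))
ctrl.gripper_to(0,60)
st=sensors.read_state(); print(st["eef_pos"],st["grip_width"],st["grasp_force"],st["force"],st["t"])
p=st["eef_pos"]
if 14<st["grip_width"]<22:
    hit=ctrl.move_l(p-150*ey,vel=80,threshold=25)
    st=sensors.read_state(); d=st["eef_pos"]-p; print(hit,d,d@ey,d@ex,st["force"],st["grip_width"],st["t"])
    print("jig",(st["eef_pos"]-O)@ex,(st["eef_pos"]-O)@ey)
```

```text
False
[515.66 -60.09  61.61] 16.482625334079838 58.28801929950714 [-5.87 -0.1   8.81] 4.1083
True [  -9.66 -115.11    0.03] -115.51460556065545 0.4053389549795056 [0.65 3.83 3.58] 16.494915766663574 5.45
jig 0.8449622745073156 -342.43371377753704
```

Run:
```python
from h import *
np.set_printoptions(precision=2,suppress=True)
p=sensors.read_state()["eef_pos"]
hit=ctrl.move_l(p-15*ey,vel=40,threshold=30)
ctrl.hold(0.3)
st=sensors.read_state(); d=st["eef_pos"]-p; print(hit,d@ey,st["force"],(st["eef_pos"]-O)@ey)
ctrl.gripper_to(60)
p=sensors.read_state()["eef_pos"]
ctrl.move_l(p+120*ez,vel=200)
ctrl.move_l(p+200*ez-130*ey-60*ex,vel=250)
for n in("side","top"):
    im,dd=optics.grab_frame(n); np.savez(f"/tmp/{n}1.npz",p=im,d=dd)
    c=(im[130:300,100:320] if n=="side" else im[130:300,130:350])
    cv2.imwrite(f"pics/{n}1.png",cv2.resize(c[:,:,::-1],None,fx=3.5,fy=3.5,interpolation=cv2.INTER_CUBIC))
print(sensors.read_state()["t"])
```

```text
True -0.09127272784486619 [0.49 0.25 5.94] -342.52498650538195
8.2
```

View pics/side1.png

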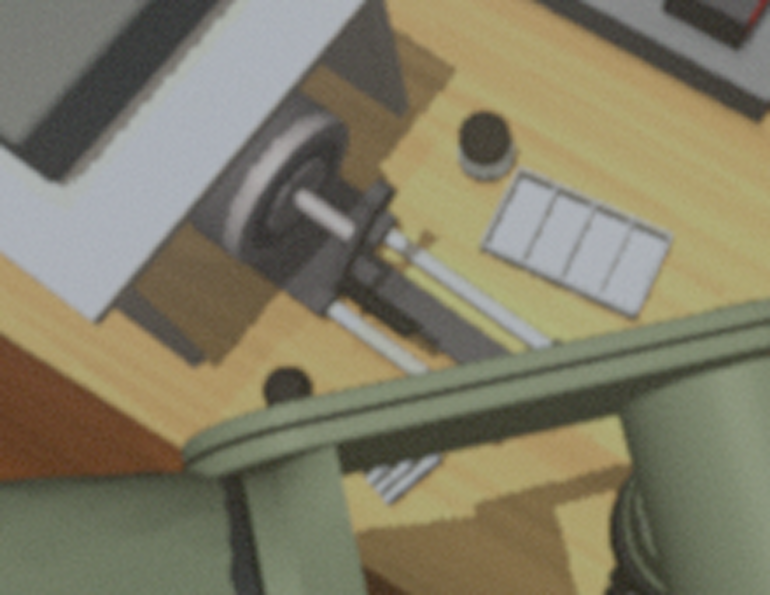

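View pics/top1.png

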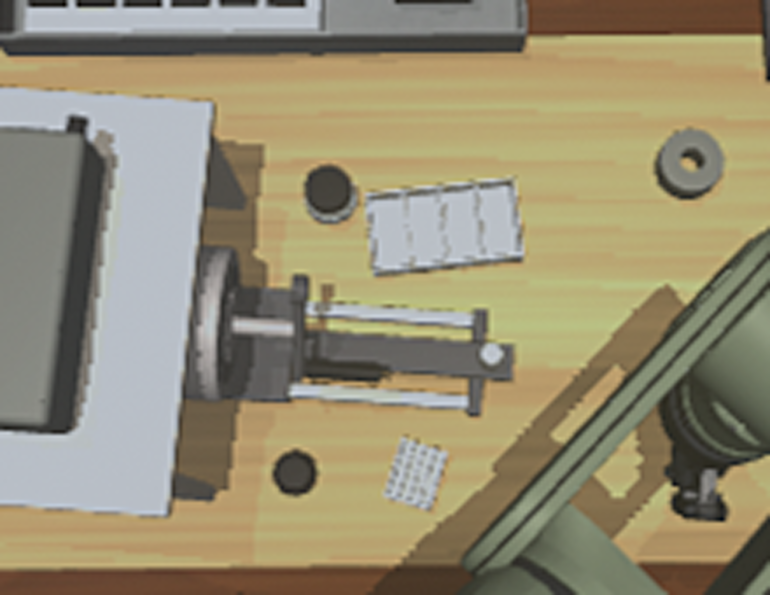

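Side view: the crank arm runs from (385,190) to about (345,285), and the black grip from about (350,280) to (435,345). Top view: the grip runs from (308,370) to (388,374), and the arm's far end is at (300,280). I'll triangulate these.

```bash
sed -i 's/^O=.*/O=np.array([535.,166.,0])+0.8*ex+2.5*ey/' h.py
python3 - <<'E'
from h import *
np.set_printoptions(precision=1,suppress=True)
S=lambda u,v:np.array([u,v])/3.5+[100,130]
T=lambda u,v:np.array([u,v])/3.5+[130,130]
J=lambda p:np.array([(p-O)@ex,(p-O)@ey,p[2]])
for nm,s,t in[("gripmid",(393,312),(348,371)),("gripend",(436,345),(388,374)),("armfar",(385,186),(300,277)),("spindle end",(352,230),(293,328))]:
    p,e=tri(S(*s),T(*t)); print(nm,J(p),e)
# depth-based: points of the top/side depth near the crank in jig frame
for n in("top","side"):
    f=np.load(f"/tmp/{n}1.npz"); d=f["d"]; c=optics.camera_params(n)
    v,u=np.nonzero(d>0); z=d[v,u]
    X=(c["R"].T@((np.linalg.inv(c["mtx"])@np.c_[u,v,np.ones(len(u))].T)*z-c["t"][:,None])).T
    j=np.c_[(X-O)@ex,(X-O)@ey,X[:,2]]; col=f["p"][v,u]
    m=(abs(j[:,0])<60)&(j[:,1]<-203)&(j[:,1]>-265)&(j[:,2]>70)&(j[:,2]<175)
    print(n,m.sum(),np.median(j[m],0),j[m].min(0),j[m].max(0),np.median(col[m],0))
    m=(abs(j[:,0])<60)&(j[:,1]<-183)&(j[:,1]>-200)&(j[:,2]>60)&(j[:,2]<185)
    print(" arm",m.sum(),j[m].min(0),j[m].max(0)); 
    if m.any(): print(j[m][j[m][:,0].argmin()],j[m][j[m][:,0].argmax()])
E
```

```text
gripmid [ -19.9 -230.2   58.2] 5.641437633408799
gripend [ -14.5 -261.1   12.4] 5.5151188212115
armfar [  36.3 -192.4  144.9] 0.34289081562938895
spindle end [  -0.  -189.7  131.2] 2.936307086027497
top 112 [ -27.1 -231.7  108.3] [ -34.  -258.6   95.7] [ -18.9 -203.1  116.4] [62.  59.5 52.5]
 arm 144 [ -36.9 -199.5   95.8] [  38.6 -183.7  164.3]
[ -36.9 -194.4  107.6] [  38.6 -198.8  151.3]
side 146 [ -25.9 -231.4  107.7] [ -32.5 -258.5   97.8] [ -17.7 -203.2  111.7] [62. 59. 50.]
 arm 206 [ -36.8 -199.6  101.6] [  39.9 -183.1  160.5]
[ -36.8 -192.7  103.9] [  39.9 -199.2  149.5]
```

```bash
cat >> h.py <<'E'
R20=rot(20)
def tcp(q,C=(0,125),y=-243,r=35): # TCP for crank angle q, wheel centre C (jig x,z)
    return W(C[0]+r*np.sin(q),y,C[1]+r*np.cos(q))-6*R20[:,2]
def jig(p): return np.array([(p-O)@ex,(p-O)@ey,p[2]])
def gxz(st): # grasp point in jig
    return jig(st["eef_pos"]+6*st["eef_rot"][:,2])
E
python3 - <<'E'
from h import *
np.set_printoptions(precision=2,suppress=True)
q0=np.arctan2(-26.3,-23.3)
print([ctrl.solve_ik(tcp(a),R20) is not None for a in np.arange(0,6.28,.5)])
p=tcp(q0)
ctrl.move_ptp(p-80*R20[:,2],R20)
print(sensors.read_state()["force"])
print(ctrl.move_l(p,vel=120,threshold=12))
st=sensors.read_state(); print(gxz(st),st["force"])
ctrl.gripper_to(0,40)
st=sensors.read_state(); print(gxz(st),st["grip_width"],st["grasp_force"],st["force"],st["t"],st["q"])
im,d=optics.grab_frame("top"); cv2.imwrite("pics/top2.png",cv2.resize(im[130:300,130:350,::-1],None,fx=3.5,fy=3.5,interpolation=cv2.INTER_CUBIC))
E
```

```text
[True, True, True, True, True, True, True, True, True, True, True, True, True]
[ 0.61 -0.03  1.16]
False
[ -25.46 -243.6   102.47] [ 0.14 -0.12  0.38]
[ -26.47 -243.37  101.85] 13.730107387329737 38.919771909713745 [-2.72 -2.01  0.63] 10.375 [-0.52  0.28  1.84  0.34  1.2  -0.58]
```

View pics/top2.png

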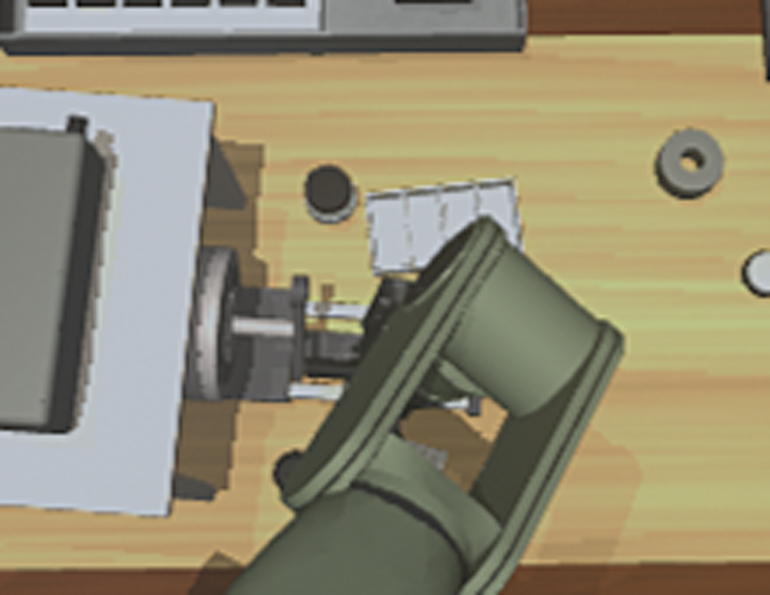

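The grip is held: the width is 13.7 mm and the arm clears the shelf. Next I'll turn the wheel a full turn each way and log the tangential and radial force.

```bash
cat >> h.py <<'E'
def sweep(q0,q1,C,step=np.radians(12),vel=60,lim=45):
    rows=[]
    n=max(1,int(np.ceil(abs(q1-q0)/step)))
    for q in np.linspace(q0,q1,n+1)[1:]:
        ctrl.move_l(tcp(q,C),vel=vel)
        st=sensors.read_state(); f=st["force"]; fx,fz=f@ex,f[2]
        g=gxz(st); qa=np.arctan2(g[0]-C[0],g[2]-C[1])
        rows.append([q,qa,fx*np.cos(q)-fz*np.sin(q),fx*np.sin(q)+fz*np.cos(q),f@ey,g[0],g[2],st["grip_width"],st["grasp_force"],st["t"]])
        if np.linalg.norm(f)>lim: print("FORCE",f); break
    return np.array(rows)
E
python3 - <<'E'
from h import *
np.set_printoptions(precision=2,suppress=True,linewidth=140)
q0=np.arctan2(-26.47,101.85-125)
C=(0,125)
a=sweep(q0,q0+np.radians(120),C)
b=sweep(a[-1,0],q0,C) 
print(a);print(b); np.savez("/tmp/s1.npz",a=a,b=b)
E
```

```text
[[ -2.08  -2.08  -3.32   1.78  -3.27 -30.87 107.96  13.57  40.15  10.7 ]
 [ -1.87  -1.85   0.52   3.16  -3.56 -33.87 115.14  13.75  40.41  10.97]
 [ -1.66  -1.64   0.81   3.65  -3.4  -35.22 122.65  13.56  40.56  11.25]
 [ -1.45  -1.42   2.18   4.3   -3.65 -34.92 130.28  13.86  40.71  11.53]
 [ -1.24  -1.2    2.95   5.31  -3.8  -32.91 137.73  13.74  40.81  11.8 ]
 [ -1.03  -0.98   2.59   6.76  -2.84 -29.36 144.51  13.6   41.    12.07]
 [ -0.82  -0.77   1.57   5.84  -2.25 -24.65 150.17  13.43  40.99  12.35]
 [ -0.61  -0.57   2.4    7.    -1.2  -18.94 154.7   13.68  40.9   12.62]
 [ -0.4   -0.36   2.74   3.79   1.59 -12.4  157.95  13.52  40.72  12.9 ]
 [ -0.19  -0.16   3.24   1.92   1.29  -5.68 159.69  13.17  40.54  13.18]]
[[ -0.4   -0.33   7.34   0.17   2.59 -11.31 158.38  13.77  40.61  13.45]
 [ -0.61  -0.53   7.68   3.02   2.05 -17.68 155.49  13.56  40.95  13.72]
 [ -0.82  -0.75   7.13   6.05   0.14 -24.12 150.69  13.5   41.18  14.  ]
 [ -1.03  -1.     5.82   4.41   0.61 -29.77 143.99  13.71  41.11  14.28]
 [ -1.24  -1.24   4.89   2.54  -0.32 -33.5  136.43  13.94  40.81  14.55]
 [ -1.45  -1.47   0.53  -0.38  -0.15 -35.26 128.62  13.97  40.45  14.82]
 [ -1.66  -1.68  -2.66  -0.05  -0.94 -35.2  121.14  13.66  40.18  15.1 ]
 [ -1.87  -1.89  -4.5    0.27  -0.03 -33.6  113.97  14.14  40.04  15.38]
 [ -2.08  -2.1   -5.6    1.41  -0.41 -30.48 107.36  13.44  39.96  15.65]
 [ -2.29  -2.31  -4.78   1.73  -1.04 -26.09 101.44  13.12  39.92  15.93]]
```

Run:
```python
from h import *
np.set_printoptions(precision=2,suppress=True,linewidth=140)
z=np.load("/tmp/s1.npz"); q0=z["b"][-1,0]; C=(0,125)
s=np.radians(15)
a=sweep(q0,q0+2*np.pi,C,step=s); b=sweep(a[-1,0],q0+np.pi/3,C,step=s) 
print(a[:,[0,1,2,3,9]]);print(b[:,[0,1,2,3,9]]); np.savez("/tmp/s2.npz",a=a,b=b)
rows=[np.c_[z["a"],np.ones(len(z["a"]))],np.c_[z["b"],-np.ones(len(z["b"]))],np.c_[a,np.ones(len(a))],np.c_[b,-np.ones(len(b))]]
for D in (np.vstack(rows),np.vstack(rows[2:])):
    A=np.c_[np.sin(D[:,1]),np.cos(D[:,1]),D[:,-1],np.ones(len(D))]
    x,res,_,_=np.linalg.lstsq(A,D[:,2],rcond=None)
    # f = M*sin(qd - q): A=-M cos qd, B = M sin qd
    print(x,"M",np.hypot(x[0],x[1]),"q_down",np.arctan2(x[1],-x[0]),"rms",np.std(D[:,2]-A@x))
```

```text
[[-2.03 -2.02 -0.82  1.73 16.23]
 [-1.77 -1.74  3.06  2.89 16.52]
 [-1.5  -1.48  3.61  4.42 16.82]
 [-1.24 -1.2   3.05  6.2  17.12]
 [-0.98 -0.93  3.99  7.53 17.43]
 [-0.72 -0.66  2.53  6.01 17.73]
 [-0.46 -0.4   4.01  2.78 18.02]
 [-0.19 -0.16  2.84  1.43 18.32]
 [ 0.07  0.09  4.13  1.15 18.62]
 [ 0.33  0.34  4.41  2.24 18.93]
 [ 0.59  0.6   4.68  0.57 19.23]
 [ 0.85  0.87  5.13  1.66 19.52]
 [ 1.11  1.14  4.43  1.69 19.82]
 [ 1.38  1.4   4.41  3.1  20.12]
 [ 1.64  1.66  3.23  3.28 20.43]
 [ 1.9   1.91  0.63  0.6  20.73]
 [ 2.16  2.15 -1.92 -1.73 21.02]
 [ 2.42  2.38 -3.64 -4.84 21.32]
 [ 2.68  2.6  -5.25 -3.46 21.62]
 [ 2.95  2.84 -7.18  1.89 21.93]
 [ 3.21  3.14 -7.24  3.67 22.23]
 [ 3.47 -2.85 -7.09  2.22 22.52]
 [ 3.73 -2.57 -5.02  1.47 22.82]
 [ 3.99 -2.3  -4.78  0.96 23.12]]
[[  3.74  -2.57  -5.61   2.3   23.42]
 [  3.5   -2.82  -7.57   4.23  23.71]
 [  3.25  -3.08  -6.04   3.69  24.  ]
 [  3.     2.96  -3.64   1.5   24.29]
 [  2.75   2.72  -1.87  -1.54  24.58]
 [  2.5    2.48  -0.91  -4.74  24.88]
 [  2.25   2.24  -0.71  -5.29  25.17]
 [  2.     1.99  -0.47  -5.78  25.46]
 [  1.75   1.73  -1.12  -5.    25.75]
 [  1.5    1.47  -1.17  -6.05  26.04]
 [  1.25   1.23  -2.    -4.43  26.33]
 [  1.     0.98  -1.27  -4.73  26.62]
 [  0.75   0.74   1.46  -4.96  26.92]
 [  0.5    0.5    3.47  -6.45  27.21]
 [  0.25   0.26   4.71  -8.35  27.5 ]
 [  0.     0.03   4.64 -10.54  27.79]
 [ -0.24  -0.18   4.25 -10.22  28.08]
 [ -0.49  -0.38   4.64  -9.21  28.38]
 [ -0.74  -0.59   5.85  -4.24  28.67]
 [ -0.99  -0.85   7.1    3.31  28.96]
 [ -1.24  -1.15   5.32   4.72  29.25]]
[-0.11  5.23 -0.    0.17] M 5.232239329719017 q_down 1.5488894935252235 rms 2.135489117790885
[-0.18  5.02  0.19  0.24] M 5.021124671832693 q_down 1.5352362809143674 rms 2.09725344225956
```

The fit gives heavy-down at about 1.54 rad. The sign of the force reading decides up from down, so I'll check it with a deliberate radial offset (the crank must pull back inward) and with slow moves.

Run:
```python
from h import *
np.set_printoptions(precision=2,suppress=True,linewidth=140)
z=np.load("/tmp/s2.npz"); q=z["b"][-1,0]; C=(0,125)
a=sweep(q,0.3,C,step=.3,vel=90)
def F():
    f=sensors.read_state()["force"]; return np.array([f@ex,f@ey,f[2]])
b=sweep(0.3,1.54,C,step=.08,vel=12); print(b[:,[0,1,2,3,9]])
f0=F(); ctrl.move_l(tcp(1.54,C,r=38),vel=20); f1=F(); ctrl.move_l(tcp(1.54,C,r=32),vel=20); f2=F(); ctrl.move_l(tcp(1.54,C),vel=20)
print(f0,f1,f2)
```

```text
[[ 0.38  0.36 -0.71  3.45 31.12]
 [ 0.45  0.46  0.72  3.19 31.5 ]
 [ 0.53  0.54 -1.15  2.52 31.88]
 [ 0.61  0.61 -0.44  1.65 32.25]
 [ 0.69  0.69 -0.16  0.83 32.62]
 [ 0.76  0.77 -0.95  1.31 33.  ]
 [ 0.84  0.85 -0.05  1.1  33.38]
 [ 0.92  0.92 -0.98 -0.24 33.75]
 [ 1.    1.   -0.21 -0.67 34.12]
 [ 1.07  1.08 -1.99 -0.61 34.5 ]
 [ 1.15  1.16 -1.57 -2.47 34.88]
 [ 1.23  1.23 -2.79 -2.59 35.25]
 [ 1.31  1.31 -2.54 -3.08 35.62]
 [ 1.39  1.38 -2.31 -3.41 36.  ]
 [ 1.46  1.46 -2.88 -2.93 36.38]
 [ 1.54  1.53 -4.02 -3.91 36.75]]
[-4.04  3.9   3.89] [-10.69   2.03   4.84] [ 5.6   5.5  -5.01]
```

Run:
```python
from h import *
np.set_printoptions(precision=2,suppress=True,linewidth=140)
C=(0,125)
a=sweep(1.54,2.74,C,step=.15,vel=16); b=sweep(2.74,0.34,C,step=.15,vel=16); c=sweep(.34,1.54,C,step=.15,vel=16)
for r in(a,b,c): print(r[:,[1,2,3]].T)
print(c[-1])
D=np.vstack([np.c_[a,np.ones(len(a))],np.c_[b[2:],-np.ones(len(b)-2)],np.c_[c[2:],np.ones(len(c)-2)]])
A=np.c_[np.sin(D[:,1]),np.cos(D[:,1]),D[:,-1]]
x=np.linalg.lstsq(A,D[:,2],rcond=None)[0]
print(x,"M",np.hypot(x[0],x[1]),"q_down",np.arctan2(x[1],-x[0]),"rms",np.std(D[:,2]-A@x))
```

```text
[[  1.66   1.78   1.9    2.02   2.13   2.24   2.34   2.44   2.55]
 [ -2.51  -3.08  -4.18  -4.72  -5.73  -6.41  -5.88  -6.78  -7.39]
 [ -5.66  -6.23  -7.44  -8.5  -10.29  -9.78  -8.48  -7.17  -2.95]]
[[  2.54   2.47   2.33   2.19   2.04   1.9    1.75   1.61   1.46   1.32   1.18   1.04   0.9    0.76   0.62   0.48   0.34]
 [ -3.     1.55   1.54   0.63   1.99   2.14   2.64   3.44   4.18   3.97   4.75   4.78   7.07   5.72   7.43   7.82   7.76]
 [ -6.11  -6.91  -6.92  -5.23  -5.26  -4.71  -5.79  -5.37  -5.67  -5.55  -7.5   -7.48  -7.99  -9.59  -9.92 -11.76 -11.72]]
[[ 0.46  0.61  0.75  0.9   1.04  1.19  1.33  1.47]
 [-1.21  0.73 -0.77 -0.28 -0.46 -1.09 -1.63 -1.7 ]
 [-7.02 -6.38 -5.89 -5.72 -6.17 -5.95 -6.07 -6.1 ]]
[  1.54   1.47  -1.7   -6.1   -3.74  34.59 128.48  13.53  41.83  53.37]
[ 0.37  4.4  -3.24] M 4.4164332900073 q_down 1.6541399696572334 rms 0.5647270816882503
```

Slow moves settle it: q_down ≈ 1.65 rad with a moment of 4.4 N at the grip, and the earlier fit gave 1.54. I'll aim for an actual angle of about 1.6 rad and hand in.

Run:
```python
from h import *
np.set_printoptions(precision=2,suppress=True)
c=sweep(1.54,1.68,(0,125),step=.08,vel=16); print(c[-1])
ctrl.hold(0.8)
st=sensors.read_state(); g=gxz(st); print(g,np.arctan2(g[0],g[2]-125),st["force"],st["grasp_force"],st["t"])
print(ctrl.finish_job())
```

```text
[  1.68   1.6   -3.5   -6.79  -3.78  34.75 123.99  13.87  41.96  53.97]
[  34.75 -242.81  123.99] 1.5998493836972842 [-6.57 -2.65  4.16] 41.956504583358765 54.7667
the job is handed in; nothing more can be done
None
```

I handed the job in at about 55 s with the carriage out at its stop, the crank held at about 42 N and the wheel at rest at 1.60 rad; from the forces I felt, the heavy side points straight down at about 1.54–1.65 rad, but no verdict came back.

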